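# Take the pressing weight off the safety hook and load the book stack

## Task

Take the steel pressing weight by its bail off the safety hook: push the bail against the hook's sprung keeper until the mouth is open, then lift it out past the nib, without forcing the hook. Then set the weight down gently, upright and flat, in the middle of the top board of the book stack, and let go of it; leave the two small brass discs on the board where they are.

Things in the scene. Friction and masses are not known exactly. Their poses are not given: they have to be found in the camera images.
- weight_center (a point): Steel weight, 0.48-0.72 kg, 90 mm tall: block 60 (x) x 70 (y) x 20 mm with a rigid bail on top. Point: half-way up, 45 mm above the underside, 40 mm below the bar's middle. z up, y along the bar. Hangs by the bar on the hook, underside 120 mm above the table. At the end it must not be dropped: over 60 N on the stack spoils the book.
- weight_bar (a point): Middle of the bail's top bar: round, 10 mm diameter, along y. It joins two flat upright legs (16 mm wide in x, 5 mm thick, outer faces 56 mm apart in y, free for 60 mm below the bar). The legs can be pinched from outside, from above, one finger on each side of the hook. Axes as the weight's; at the start its x is within 0.04 rad of the stand's x.
- hook_stand: Fixed stand with a safety hook. Origin on the table below the hook's mouth; x from hook tip back to the post, z up. Post 22 mm thick, 239 mm tall, at x +150 mm on a base 110 x 130 x 14 mm; a steel arm 14 mm wide and thick runs forward from it. The hook is damaged if the weight ever presses on keeper, nib or tip with over 30 N.
- hook_tip (a point): Nominal inner wall of the hook's upturned tip (12 mm thick), at the height of the arm's flat top on which the bar hangs (200 mm above the table); axes as the stand. A nib reaches back (+x) 32 mm from the tip's top, underside 213, top 221 mm above the table. The arm's reach is hand-set: the true tip and keeper lie up to 12 mm nearer or farther along x, not measured.
- keeper_face (a point): Nominal front face of the sprung keeper, a metal block on the arm, 36 mm behind the tip wall (same unknown 12 mm shift), top 221 mm. It slides back +x 9.5 mm to a solid stop; spring 6 N rising to 12 N. Shut, the mouth from nib to keeper is 4 mm; at the stop 13.5 mm, and the bar passes straight up; under 6 mm of travel it does not. The bar hangs anywhere between.
- hook_exit (a point): Point over the hook, 30 mm above the arm's top: with the bar's middle this high it is above nib and keeper, and the weight can be drawn away along the stand's -x. Feel for the stop: with the weight's load just taken off the arm (bar raised 1-2 mm; 3 mm of room under the nib) the push grows smoothly to 12 N, then steeply. Keep pressing while lifting.
- board_top (a point): Middle of the upper face of the book stack, where the weight must stand. The stack is fixed: a book between two pale wooden boards of 180 (x) x 140 (y) mm; this point is 56 mm above the table; x and y along the board's edges, z up.
- disc_a_center (a point): Small loose brass disc, 28 mm diameter, 24 mm tall, standing on the board near its +x +y corner (about 68, 50 mm from the middle); the point is its centre. To be left there.
- disc_b_center (a point): The same kind of disc near the board's -x -y corner. To be left there.
Things that resemble listed ones, but are neither listed nor needed, are in the scene too. Leave any black look-alike of the part that bears weight_center alone. What is shaped like the part that bears board_top but red is not meant.

How it is judged:
By the outcome, as a careful person would: the job done as asked, in the order asked, and still so for the second after the job is handed in, with the robot touching nothing.
It also fails if it takes over 59 s, if anything falls off the work surface, if the arm or the gripper's body presses on something with over 40 N, if the wrist force passes 120 N, or if a joint passes its speed limit or range.

## Robot

A 6-joint arm with a two-finger parallel gripper is mounted at the origin on the work surface. World frame = base frame: x ahead of the robot, y to its left, z up, the work surface at z = 0. Lengths are in m, angles in rad, forces in N, time in s.
With the tool pointing down it reaches from about 0.35 to 0.975 m from the base axis. Payload 4.9 kg.
Tool frame: the origin (TCP) lies at the very end of the fingers, on their centre line; the grasp point (between the pads) lies env.grasp_offset behind it (env.grasp_offset is the distance from the TCP to the grasp point, in m); z points along the fingers, y is the line along which they close (so a half turn about z gives the same grasp; the last joint's range is limited). The gripper opens to 85 mm and grips with 20 to 120 N. Pads are 22 mm wide; open, the fingers measure 114 mm over their backs; the gripper's body (76 mm by 85 mm) begins 54 mm behind the grasp point. The pads swing forward as they close: fully open they stand 13 mm farther back than shut.
Start: joints at [1.012, 0.053, 1.613, -0, 1.476, -0.119], TCP at [0.266, 0.566, 0.231] pointing down, gripper open.
Joint ranges: [-3.01, 3.01], [-1.01, 2.22], [0.06, 2.58], [-1.02, 4.17], [0.09, 2.62], [-3.14, 3.14]. Speed limits (rad/s): [2.57, 2.57, 3.14, 3.14, 3.14, 3.14].

## Interface

Orientations are given as a rotation vector (axis times angle).
In Python, from bench import env, effector, readout, read_camera, workorder gives the robot as it stands. Calls block until the motion is done:
- env.move_ptp(position, orientation): joint-space move of the TCP to a pose.
- env.movel(position, attitude=None, velocity=0.15): straight line of the TCP; attitude=None keeps the orientation; velocity is the mean speed in m/s.
- env.move_j(angles): joint-space move.
- effector.set_gripper(opening): opening from 0.0 (shut) to 1.0 (fully open); the grip force is fixed at half the most; returns when the fingers have stopped.
- env.pause(seconds).
- env.inverse_kinematics(position, orientation): joint angles nearest the present ones, or None.
- readout.get_state(): the state.
- read_camera(name): name is "scene" or "top"; returns a dict with "color" (480x640x3 uint8, red, green, blue), "camera_matrix" (3x3 intrinsics, pixels), "k1" (the pictures are not rectified: a ray, as slopes to the right and down, at radius r is drawn at 1 + k1 r^2 times it, then the intrinsics apply), "rvec" (rotation vector, rad) and "tvec" (3), from world to camera coordinates, as OpenCV has them. Camera axes: x right, y down, z forward; pixel columns grow to the right and rows downward; lengths in m; the calibration is good to about 2 mm. A picture is of the moment at which its call begins. There is no depth.
A pose or a line that the arm cannot do raises env.IKError and nothing moves.
- workorder.close_job(): hands the job in; it is judged then, once.
The state is a dict: "time": time; "joints": joint angles; "joint_velocities": joint speeds; "effort": joint torques, N m; "tool_pos": TCP position; "ee_rot": TCP orientation; "force": force on the tool from outside, world axes, zero at the start; "ft_torque": the same for the moment, N m; "opening": opening from 0.0 (shut) to 1.0 (fully open); "grasp_force": force on a finger pad.
Only numpy, scipy, OpenCV 4.12 (cv2) and the standard library are available. Lean on these libraries where they do the work, as an engineer would, in place of code of your own. Each camera call takes 0.05 s, during which the arm holds its last target. There are 200 camera calls.

## Working session

There is one attempt and no reset: what is moved stays moved. The work goes in short steps, each a Python script; the robot and the scene stay as the last script left them, time stands still between calls to the robot, and variables do not carry over. Pictures are saved under pics/ and viewed, at most 10 in all, crops included, and the job is handed in when it is done.

```bash
ls; mkdir -p pics; python3 - <<'E'
from bench import env, effector, readout, read_camera, workorder
import cv2,numpy as np
for n in("scene","top"):
    c=read_camera(n); cv2.imwrite(f"pics/{n}0.png",c["color"][:,:,::-1])
    print(n,c["camera_matrix"].tolist(),c["k1"],c["rvec"],c["tvec"])
print(readout.get_state(),env.grasp_offset)
E
```

```text
pics
scene [[490.17202350664166, 0.0, 315.44658788211984], [0.0, 490.17202350664166, 243.17328177294007], [0.0, 0.0, 1.0]] -0.03642481723987416 [ 2.1394397   1.26311434 -0.45427039] [-0.09875732 -0.30832063  1.58369784]
top [[578.8962867991222, 0.0, 319.74001031417964], [0.0, 578.8962867991222, 242.93357876492126], [0.0, 0.0, 1.0]] -0.01208320137446291 [ 2.16106243 -2.11037416  0.17160095] [-0.18974408  0.52089495  1.75013693]
{'time': 0.1, 'joints': array([ 1.01198577e+00,  5.33217953e-02,  1.61416029e+00, -9.46969466e-06,
        1.47600683e+00, -1.19009842e-01]), 'joint_velocities': array([ 0.00094108, -0.00077292, -0.00186556,  0.00111984, -0.00106659,
        0.00011777]), 'effort': array([ 4.16780476e-04, -3.94909859e+01, -3.71361673e+01, -1.43908164e-04,
        3.96169606e-03, -2.85554859e-05]), 'tool_pos': array([0.26580409, 0.56503474, 0.23016462]), 'ee_rot': array([-6.85145840e-01, -3.06533307e+00,  2.81356697e-03]), 'force': array([ 0.94758152,  0.30343224, -0.69292976]), 'ft_torque': array([ 0.00977157,  0.03143639, -0.03494496]), 'grasp_force': 0.0, 'opening': 1.0033663609131735} 0.0187
```

View pics/scene0.png

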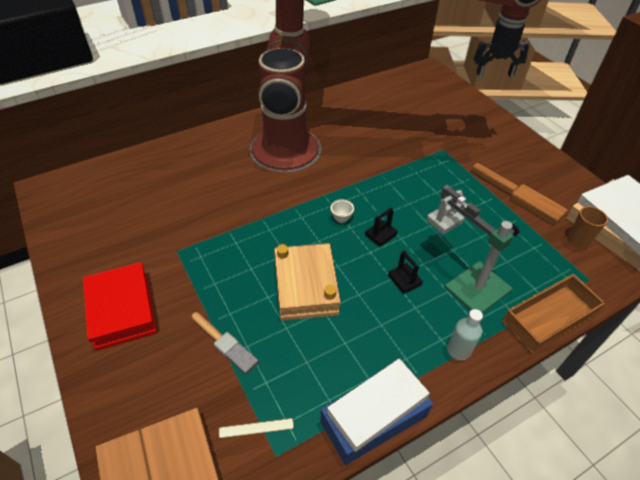

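View pics/top0.png

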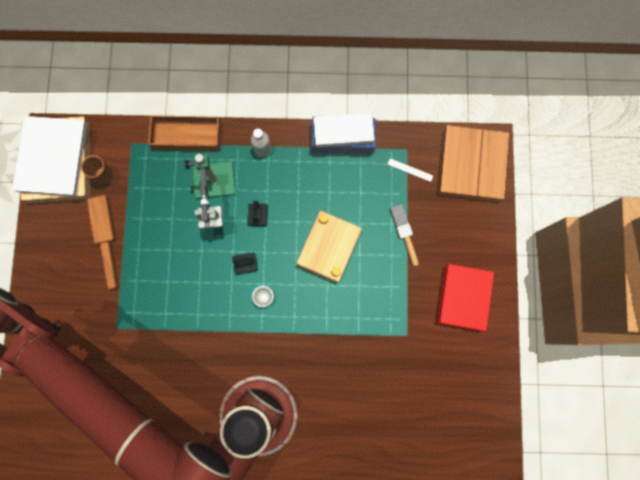

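The scene view shows the stand (base 478,288), weight (447,212), board (307,280) with discs (282,251) and (330,291). The top view shows the weight at (209,216), the post at (199,158) and the board at (329,246). Next I'll zoom in.

```bash
cat > h.py <<'E'
from bench import env, effector, readout, read_camera, workorder
import cv2,numpy as np
from scipy.spatial.transform import Rotation as R
def ray(c,uv):
    K=c["camera_matrix"];d=np.array([c["k1"],0,0,0,0.])
    p=cv2.undistortPoints(np.array([[uv]],float),K,d)[0,0]
    M=cv2.Rodrigues(np.asarray(c["rvec"]))[0]
    return -M.T@np.asarray(c["tvec"]).ravel(), M.T@np.array([p[0],p[1],1])
def onz(c,uv,z):
    o,d=ray(c,uv); return o+d*(z-o[2])/d[2]
def proj(c,P):
    return cv2.projectPoints(np.atleast_2d(np.array(P,float)),np.asarray(c["rvec"]),np.asarray(c["tvec"]),c["camera_matrix"],np.array([c["k1"],0,0,0,0.]))[0][:,0]
E
python3 - <<'E'
from h import *
s=cv2.imread("pics/scene0.png");t=cv2.imread("pics/top0.png")
a=cv2.resize(s[170:320,410:530],None,fx=4,fy=4,interpolation=cv2.INTER_CUBIC)
b=cv2.resize(t[145:245,180:245],None,fx=6,fy=6,interpolation=cv2.INTER_CUBIC)[:600]
cv2.imwrite("pics/cs.png",a);cv2.imwrite("pics/ct.png",b)
# masks
c=read_camera("top");h=cv2.cvtColor(t,cv2.COLOR_BGR2HSV)
roi=h[200:290,285:370]
print(h[230,325],h[217,323],h[190,225],h[215,215],h[160,199])
m=((h[...,0]>8)&(h[...,0]<32)&(h[...,2]>130)).astype(np.uint8);m[:200]=0;m[290:]=0;m[:,:285]=0;m[:,370:]=0
cs,_=cv2.findContours(m,0,2);k=max(cs,key=cv2.contourArea);r=cv2.minAreaRect(k);print(r)
print([onz(c,p,.056).round(4).tolist() for p in cv2.boxPoints(r)],onz(c,r[0],.056))
E
```

```text
[ 20 106 247] [ 24 150 247] [ 73 119 152] [ 56  14 126] [ 44  16 213]
((328.7639465332031, 245.896728515625), (46.437721252441406, 59.32118606567383), 23.629377365112305)
[[0.4568, -0.1052, 0.056], [0.6283, -0.1738, 0.056], [0.5727, -0.3064, 0.056], [0.4029, -0.2362, 0.056]] [ 0.51446076 -0.2052982   0.056     ]
```

View pics/cs.png

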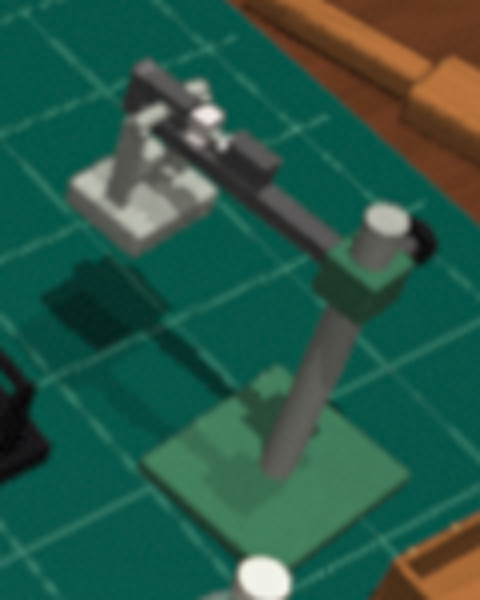

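View pics/ct.png

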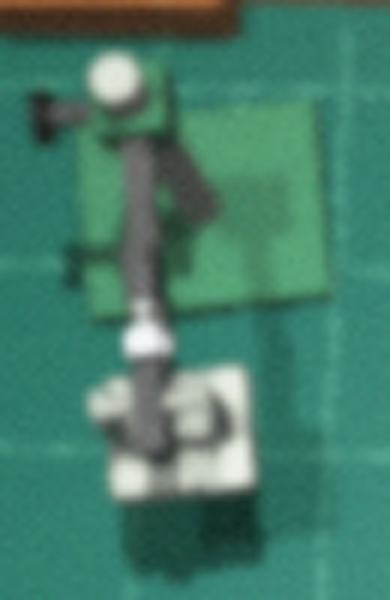

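The scene crop shows the block top at roughly (70–215, 140–235), the nib at (165,90), the bright keeper at (207,117) and the post top at (387,218). The top crop shows the block corners at (100,375), (243,365), (257,488) and (113,497), the post top at (115,78), and the arm running from (140,140) to (152,455).

```bash
python3 - <<'E'
from h import *
T=read_camera("top");S=read_camera("scene")
def tri(a,b):
    o1,d1=ray(S,a);o2,d2=ray(T,b);A=np.c_[d1,-d2];k=np.linalg.lstsq(A,o2-o1,rcond=None)[0]
    p,q=o1+d1*k[0],o2+d2*k[1];return (p+q)/2,np.linalg.norm(p-q)
tc=lambda x,y:((x+.5)/6-.5+180,(y+.5)/6-.5+145)
sc=lambda x,y:((x+.5)/4-.5+410,(y+.5)/4-.5+170)
P=onz(T,tc(115,78),.239);P2=onz(S,sc(387,216),.239);print("post",P,P2,tri(sc(387,216),tc(115,78)))
# base rectangle front edge and right edge, z=.014
b=[onz(T,tc(*p),.014) for p in((95,320),(330,295),(318,98))];print("base",np.round(b,4).tolist())
e=b[1]-b[0];print("y len",np.linalg.norm(e),"ang of y axis",np.arctan2(e[1],e[0]),"x edge",np.arctan2(*(b[2]-b[1])[[1,0]]),np.linalg.norm(b[2]-b[1]))
bs=[onz(S,sc(*p),.014) for p in((142,463),(280,366),(410,472),(262,568))];print("baseS",np.round(bs,4).tolist())
e=bs[1]-bs[0];print(np.arctan2(e[1],e[0]),np.linalg.norm(e),np.arctan2(*(bs[3]-bs[0])[[1,0]]),np.linalg.norm(bs[3]-bs[0]))
h=cv2.cvtColor(cv2.imread("pics/top0.png"),cv2.COLOR_BGR2HSV)
# block top
bt=[onz(T,tc(*p),.14) for p in((100,375),(243,365),(257,488),(113,497))];print("block",np.round(bt,4).tolist(),np.mean(bt,0))
bS=[onz(S,sc(*p),.14) for p in((70,188),(135,235),(215,195))];print("blockS",np.round(bS,4).tolist(), (bS[0]+bS[2])/2)
# white masks
m=((h[...,1]<60)&(h[...,2]>80)).astype(np.uint8);m[:203]=0;m[230:]=0;m[:,:192]=0;m[:,226:]=0
for r in m[203:230,192:226]:print(''.join('.#'[v] for v in r))
# board from scene
s=cv2.imread("pics/scene0.png");hs=cv2.cvtColor(s,cv2.COLOR_BGR2HSV)
cs=[onz(S,p,.056) for p in((276,247),(331,245),(339,305),(281,309))]; print("boardS approx",np.mean(cs,0),np.round(cs,4).tolist())
print("disc",tri((282,247),(323,217)),tri((330,288),(335,271)))
c1=cv2.resize(s[235:325,265:350],None,fx=6,fy=6,interpolation=cv2.INTER_CUBIC)
c2=cv2.resize(cv2.imread("pics/top0.png")[205:290,290:368],None,fx=6,fy=6,interpolation=cv2.INTER_CUBIC)
o=np.zeros((540,510+0,3),np.uint8);o[:]=c1
c2=c2[:510];o2=np.zeros((540,c2.shape[1],3),np.uint8);o2[:510]=c2
f=np.hstack([o,o2]);f=cv2.resize(f,None,fx=.8,fy=.8);cv2.imwrite("pics/bd.png",f);print(f.shape)
E
```

```text
post [0.7290094  0.16910449 0.239     ] [0.72869285 0.17297862 0.239     ] (array([0.72929209, 0.16969307, 0.24103609]), np.float64(0.002611352022380863))
base [[0.6659, 0.2226, 0.014], [0.6825, 0.0983, 0.014], [0.791, 0.1099, 0.014]]
y len 0.12538807765127902 ang of y axis -1.4383352828565064 x edge 0.10701759318815893 0.10913697206136004
baseS [[0.6883, 0.0984, 0.014], [0.6706, 0.2272, 0.014], [0.775, 0.2418, 0.014], [0.7842, 0.1127, 0.014]]
1.7070553690693187 0.1299516156234086 0.1473599587025039 0.0969118103903746
block [[0.608, 0.1899, 0.14], [0.6147, 0.1197, 0.14], [0.5532, 0.1096, 0.14], [0.547, 0.18, 0.14]] [0.58072288 0.1497982  0.14      ]
blockS [[0.5628, 0.1097, 0.14], [0.6127, 0.1201, 0.14], [0.61, 0.1846, 0.14]] [0.58640586 0.14713335 0.14      ]
.........########.................
.........########.................
..........######..................
..........#####........######.....
.........######.#############.....
......########################....
.....#########################....
...###########################....
...###########################....
...###########
[... 254 characters left out ...]
########...
.......#######...##############...
......########..###############...
......#########################...
......#########################...
......#########################...
......#########################...
......########################....
.......####################.......
........######....................
..................................
boardS approx [ 0.52261467 -0.20329038  0.056     ] [[0.4081, -0.2291, 0.056], [0.4687, -0.1039, 0.056], [0.6339, -0.1793, 0.056], [0.5798, -0.3008, 0.056]]
disc (array([ 0.55465355, -0.22825247,  0.21903984]), np.float64(0.09096291420575403)) (array([ 0.48130233, -0.17776687, -0.06584548]), np.float64(0.1182162676555169))
(432, 782, 3)
```

View pics/bd.png

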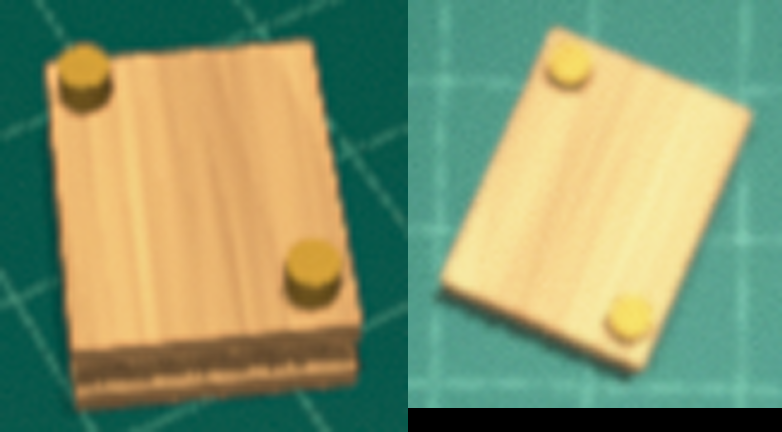

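Scene crop: board corners at (45,65), (312,40), (360,325) and (75,350), discs in the upper left and lower right. Top crop: corners at (553,28), (752,110), (642,368) and (440,282). The weight averages out at about (0.583, 0.149), with stand yaw ≈ 0.13. Next I'll refine the board position, then hover and grasp.

```bash
cat >> h.py <<'E'
YAW=0.132; U=np.array([np.cos(YAW),np.sin(YAW),0])
def att(yaw):  # tool z down, tool y along object's y
    y=np.array([-np.sin(yaw),np.cos(yaw),0]);z=np.array([0,0,-1.]);return R.from_matrix(np.c_[np.cross(y,z),y,z]).as_rotvec()
def F(n=5):
    f=[]
    for _ in range(n): f.append(readout.get_state()["force"]);env.pause(.02)
    return np.mean(f,0)
def st(): return readout.get_state()
E
python3 - <<'E'
from h import *
T=read_camera("top");S=read_camera("scene")
a=[onz(T,((x-408)/4.8+289.6,y/4.8+204.6),.056) for x,y in((553,28),(752,110),(642,366),(440,280))]
b=[onz(S,(x/4.8+264.6,y/4.8+234.6),.056) for x,y in((45,65),(312,40),(360,325),(75,350))]
for q in(a,b):
    q=np.array(q);e=q-np.roll(q,1,0);print(q.mean(0).round(4),np.linalg.norm(e,axis=1).round(4),np.degrees(np.arctan2(e[:,1],e[:,0])).round(1))
w=np.array([.583,.149]);A=att(YAW)
env.move_ptp([*w,.30],A)
print(st()["time"],st()["joints"],st()["tool_pos"],F())
for n in("scene","top"): cv2.imwrite(f"pics/{n}1.png",read_camera(n)["color"][:,:,::-1])
s=cv2.imread("pics/scene1.png")[130:270,390:530];t=cv2.imread("pics/top1.png")[145:245,165:265]
cv2.imwrite("pics/hover.png",np.hstack([cv2.resize(s,(400,400),interpolation=2),cv2.resize(t,(400,400),interpolation=2)]))
E
```

```text
[ 0.5166 -0.2059  0.056 ] [0.1791 0.1388 0.1799 0.1395] [ -22.3 -111.5  157.9   68.2]
[ 0.5184 -0.2034  0.056 ] [0.1787 0.1416 0.1816 0.1369] [ 158.6   68.5  -22.9 -112.7]
2.2583 [ 1.27700451e-01 -3.36670477e-02  1.58669214e+00  2.50114472e-04
  1.58886714e+00 -1.57596924e+00] [0.58274742 0.14970389 0.2998116 ] [ 0.05115035 -0.11448742  0.13990089]
```

View pics/hover.png

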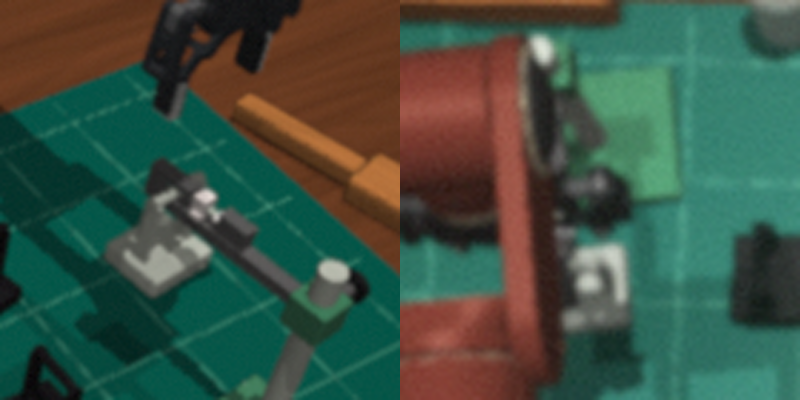

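The hover view shows the fingers straddling the bail area with the hook clear. The board centre is (0.5175, -0.2047), yaw -22.5°. Now I'll descend, grip, and feel the load.

```bash
python3 - <<'E'
from h import *
p=st()["tool_pos"]; f0=F();print(f0)
for z in(.22,.19,.166):
    env.movel([.583,.149,z],None,.1); d=F(2)-f0
    print(z,d.round(2))
    if np.linalg.norm(d)>6: raise SystemExit("contact")
effector.set_gripper(.60);s=st();print(s["opening"],s["grasp_force"],(F()-f0).round(2),s["ft_torque"],s["time"],s["tool_pos"])
E
```

```text
[ 0.05479447  0.10565293 -0.25773846]
0.22 [0.13 0.04 1.12]
0.19 [-0.11  0.64 -0.35]
0.166 [0.91 0.02 0.52]
0.6506385340672807 64.85233962535858 [-0.15  2.28  5.62] [ 0.43507746  0.0140537  -0.0313264 ] 4.8 [0.58386956 0.14955092 0.16762706]
```

```bash
python3 - <<'E'
from h import *
f0=np.array([.05,.1,-.1])
z0=.166
for k in range(12):
    z0+=.0005; env.movel([.583,.149,z0],att(YAW),.02); env.pause(.05)
    f=F(4)-f0; s=st(); print(round(z0,4),f.round(2),s["tool_pos"].round(4),s["ft_torque"].round(3))
    if f[2]<-4: break
print(st()["time"],st()["opening"])
E
```

```text
0.1665 [0.99 3.78 5.72] [0.5838 0.1495 0.1677] [ 0.622 -0.21  -0.05 ]
0.167 [2.53 4.17 4.54] [0.5837 0.1494 0.1676] [ 0.73  -0.364 -0.007]
0.1675 [3.42 3.98 3.92] [0.5833 0.1491 0.1676] [ 0.592 -0.43  -0.036]
0.168 [2.51 1.64 2.12] [0.5828 0.1487 0.1677] [ 0.339 -0.373 -0.012]
0.1685 [1.62 0.21 0.29] [0.5825 0.1486 0.1678] [ 0.061 -0.186  0.011]
0.169 [-0.23 -0.93 -4.21] [0.5822 0.1487 0.1679] [-0.099  0.023 -0.015]
7.0833 0.6483011302640875
```

```bash
python3 - <<'E'
from h import *
f0=np.array([.05,.1,-.1])
z0=.169
for k in range(8):
    z0+=.0005; env.movel([.583,.149,z0],att(YAW),.02); env.pause(.1)
    f=F(5)-f0; s=st(); print(round(z0,4),f.round(2),s["tool_pos"].round(4),s["ft_torque"].round(3))
    if s["tool_pos"][2]>.1690 or f[2]<-10: break
print(st()["time"],st()["opening"])
E
```

```text
0.1695 [-0.27 -0.32 -5.39] [0.5828 0.1491 0.1692] [ 0.046 -0.015 -0.002]
7.5167 0.6469727146848979
```

The weight hangs free on the gripper (about 5.4 N, raised 1.4 mm). Now I'll push toward the keeper.

```bash
cat > push.py <<'E'
from h import *
f0=np.array([.05,.1,-.1]);B=np.array([.583,.149,.1695])
a=0.;x0=st()["tool_pos"]@U
N=np.array([-U[1],U[0],0])
for k in range(75):
    a+=.0005 if k else 0; env.movel(B+a*U,att(YAW),.03)
    f=F(2)-f0
    s=st();p=s["tool_pos"]
    print(round(a*1e3,1),round((p@U-x0)*1e3,2),"FU %.1f FN %.1f Fz %.1f"%(f@U,f@N,f[2]),round(p[2],4),s["ft_torque"].round(2))
    if f@U<-15 or abs(f@N)>8 or abs(f[2]+5.4)>6: break
print(st()["time"],st()["opening"],a)
E
python3 push.py
```

```text
0.0 0.21 FU 0.6 FN 0.2 Fz -5.5 0.1695 [0.01 0.02 0.03]
0.5 0.71 FU 0.0 FN 0.1 Fz -6.2 0.1695 [-0.03 -0.    0.03]
1.0 1.23 FU 0.5 FN -0.0 Fz -5.7 0.1695 [-0.02 -0.   -0.04]
1.5 1.7 FU 0.4 FN -0.2 Fz -5.6 0.1695 [-0.03  0.   -0.02]
2.0 2.22 FU 0.3 FN -0.6 Fz -5.2 0.1695 [ 0.02 -0.02 -0.  ]
2.5 2.73 FU 0.1 FN -0.3 Fz -5.4 0.1695 [ 0.03  0.04 -0.01]
3.0 3.23 FU 0.0 FN -0.5 Fz -4.9 0.1695 [0.01 0.01 0.05]
3.5 3.72 FU -0.5 FN -0.1 Fz -5.3 0.1695 [ 0.02 -0.02 -0.03]
4.0 4.21 FU -0.5 FN -0.0 Fz -5.5 0.1695 [-0.   -0.03 -0.02]
4.5 4.72 FU 0.3 FN -0.5 Fz -5.3 0.1695 [ 0.04 -0.03  0.02]
5.0 5.2 FU -0.4 FN -0.5 Fz -6.0 0.1695 [ 0.01  0.   -0.01]
5.5 5.71 FU 0.1 FN -0.2 Fz -5.5 0.1695 [ 0.05  0.03 -0.04]
6.0 6.2 FU 0.3 FN -0.3 Fz -5.4 0.1695 [-0.02  0.   -0.01]
6.5 6.71 FU -0.4 FN 0.6 Fz -5.8 0.1695 [0.07 0.07 0.01]
7.0 7.22 FU 0.3 FN -0.3 Fz -6.1 0.1695 [ 0.03 -0.07  0.04]
7.5 7.71 FU -0.2 FN -0.1 Fz -5.7 0.1695 [-0.01  0.    0.01]
8.0 8.19 FU -0.6 FN -0.2 Fz -5.1 0.1695 [-0.02  0.04  0.02]
8.5 8.71 FU 0.0 FN 0.0 Fz -5.7 0.1695 [ 0.04  0.03 -0.05]
9.0 9.21 FU -0.5 FN -0.2 Fz -5.6 0.1695 [-0.03  
[... 1751 characters left out ...]
-1.4 0.1693 [-0.18  1.2   0.01]
24.0 22.59 FU -9.7 FN -1.2 Fz -0.8 0.1693 [-0.26  1.28  0.03]
24.5 23.04 FU -9.8 FN -0.9 Fz -1.1 0.1694 [-0.14  1.3  -0.  ]
25.0 23.48 FU -9.8 FN -0.7 Fz -1.1 0.1693 [-0.22  1.29 -0.01]
25.5 23.91 FU -9.6 FN -1.0 Fz -1.6 0.1693 [-0.19  1.37  0.02]
26.0 24.33 FU -10.9 FN -1.2 Fz -0.7 0.1693 [-0.24  1.38  0.06]
26.5 24.77 FU -11.2 FN -1.0 Fz -0.9 0.1693 [-0.2   1.43  0.04]
27.0 25.2 FU -11.5 FN -0.8 Fz -1.1 0.1693 [-0.22  1.45 -0.  ]
27.5 25.65 FU -11.3 FN -0.3 Fz -0.3 0.1693 [-0.27  1.48  0.05]
28.0 26.09 FU -12.1 FN 0.1 Fz -0.4 0.1693 [-0.26  1.49  0.05]
28.5 26.09 FU -13.8 FN -0.9 Fz 0.7 0.1693 [-0.32  1.75  0.05]
23.95 0.6516221596907646 0.028500000000000022
```

It reached the stop after 9.6 mm of travel, with the force turning steep. Next I'll lift while still pressing.

```bash
cat > lift.py <<'E'
from h import *
f0=np.array([.05,.1,-.1]);B=np.array([.583,.149,.1695]);a=.0287;z=.1695
while z<.1985:
    z+=.001; env.movel(np.r_[(B+a*U)[:2],z],att(YAW),.04)
    f=F(2)-f0;s=st();p=s["tool_pos"]
    print(round(z,4),round(p[2],4),round((p-B)@U*1e3,2),"a %.2f FU %.1f Fz %.1f"%(a*1e3,f@U,f[2]),s["ft_torque"].round(2))
    if f[2]<-18 or f@U<-22: print("stop");break
    if p[2]<.184:
        if f@U>-13: a+=.0003
        elif f@U<-18: a-=.0003
print(st()["time"],st()["opening"],a)
E
python3 lift.py
```

```text
0.1705 0.1694 25.85 a 28.70 FU -12.1 Fz -2.4 [-0.27  1.68  0.07]
0.1715 0.1695 25.79 a 29.00 FU -11.4 Fz -4.6 [-0.25  1.56  0.04]
0.1725 0.1695 25.58 a 29.30 FU -12.1 Fz -6.9 [-0.24  1.62  0.04]
0.1735 0.1697 25.41 a 29.60 FU -12.0 Fz -8.4 [-0.26  1.5   0.08]
0.1745 0.1701 25.4 a 29.90 FU -11.4 Fz -9.5 [-0.26  1.55  0.02]
0.1755 0.1708 25.51 a 30.20 FU -12.8 Fz -10.8 [-0.22  1.56  0.01]
0.1765 0.1716 25.62 a 30.50 FU -12.2 Fz -11.0 [-0.26  1.58 -0.01]
0.1775 0.1724 25.62 a 30.80 FU -13.3 Fz -11.6 [-0.28  1.77  0.08]
0.1785 0.1734 25.6 a 30.80 FU -12.4 Fz -11.1 [-0.25  1.7   0.  ]
0.1795 0.1741 25.6 a 31.10 FU -13.8 Fz -11.6 [-0.26  1.79  0.07]
0.1805 0.1751 25.59 a 31.10 FU -13.4 Fz -11.4 [-0.27  1.82  0.06]
0.1815 0.176 25.6 a 31.10 FU -13.8 Fz -11.6 [-0.29  1.81  0.06]
0.1825 0.1771 25.63 a 31.10 FU -14.0 Fz -11.6 [-0.28  1.85  0.05]
0.1835 0.1781 25.63 a 31.10 FU -13.3 Fz -11.8 [-0.27  1.84  0.03]
0.1845 0.1791 25.65 a 31.10 FU -13.6 Fz -11.9 [-0.28  1.78  0.1 ]
0.1855 0.1801 25.64 a 31.10 FU -13.7 Fz -11.5 [-0.26  1.77  0.06]
0.1865 0.1811 25.66 a 31.10 FU -13.3 Fz -11.8 [-0.28  1.82  0.06]
0.1875 0.1821 25.65 a 31.10 FU -13.4 Fz -11.5 [-0.3   1.83  0.06]
0.1885 0.1832 25.73 a 31.10 FU -13.5 Fz -11.3 [-0.27  1.79  0.08]
0.1895 0.1863 27.16 a 31.10 FU -11.6 Fz -4.7 [-0.18  1.61  0.05]
0.1905 0.1908 31.89 a 31.10 FU 0.5 Fz -5.8 [-0.02  0.03 -0.01]
0.1915 0.1916 31.39 a 31.10 FU -0.3 Fz -5.2 [-0.03 -0.03  0.  ]
0.1925 0.1926 31.18 a 31.10 FU 0.2 Fz -5.9 [-0.01  0.05  0.  ]
0.1935 0.1936 31.14 a 31.10 FU -0.5 Fz -5.7 [0.04 0.01 0.01]
0.1945 0.1946 31.14 a 31.10 FU 0.1 Fz -5.6 [0.01 0.   0.02]
0.1955 0.1956 31.14 a 31.10 FU -0.2 Fz -5.6 [ 0.01 -0.05  0.01]
0.1965 0.1966 31.15 a 31.10 FU -0.0 Fz -5.5 [ 0.01 -0.01 -0.02]
0.1975 0.1976 31.16 a 31.10 FU -0.0 Fz -5.5 [-0.03 -0.    0.02]
0.1985 0.1986 31.16 a 31.10 FU -0.4 Fz -5.8 [-0.01  0.    0.02]
32.1667 0.6483644569321599 0.031100000000000013
```

The bar is out above the keeper. Next I'll draw it back along -x, raise it, carry it over the board and look.

```bash
python3 - <<'E'
from h import *
f0=np.array([.05,.1,-.1]);B=np.array([.583,.149,0.])
for d in(.0,-.05,-.10):
    p=B+d*U;p[2]=.1985;env.movel(p,att(YAW),.1);print(d,(F(2)-f0).round(1))
p[2]=.225;env.movel(p,att(YAW),.15)
A=att(-.393)
env.move_ptp([.5175,-.2047,.19],A);env.pause(.2)
print(st()["time"],st()["tool_pos"],(F()-f0).round(2),st()["joints"].round(2))
for n in("scene","top"): cv2.imwrite(f"pics/{n}2.png",read_camera(n)["color"][:,:,::-1])
s=cv2.imread("pics/scene2.png")[195:315,245:365];t=cv2.imread("pics/top2.png")[195:295,275:375]
cv2.imwrite("pics/over.png",np.hstack([cv2.resize(s,(400,400),interpolation=2),cv2.resize(t,(400,400),interpolation=2)]))
E
```

```text
0.0 [ 0.4  0.3 -5. ]
-0.05 [ 0.5 -0.1 -5.8]
-0.1 [-0.2 -0.3 -5.3]
35.85 [ 0.51786365 -0.20359137  0.19021537] [-0.38  0.26 -5.92] [-0.51 -0.08  1.82  0.    1.41 -1.69]
```

View pics/over.png

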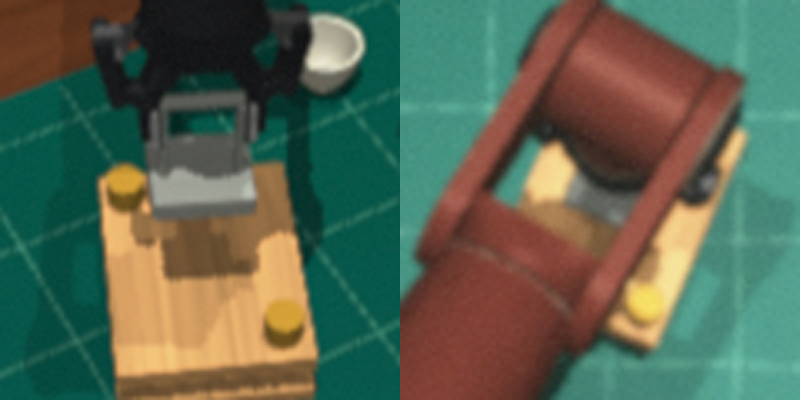

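The view shows the weight held above the board with the discs in place. In the scene crop the block's front top edge runs from (152,205) to (255,195). I'll compare these corners with the projection of an upright, centred block.

```bash
python3 - <<'E'
from h import *
S=read_camera("scene");s=st();p=s["tool_pos"];c,n=np.cos(-.393),np.sin(-.393)
M=np.array([[c,-n],[n,c]])
for z in(p[2]-.0278,p[2]-.0478):
  for l in((.03,-.035),(.03,.035),(-.03,.035),(-.03,-.035)):
    q=np.r_[p[:2]+M@l,z];u=proj(S,q)[0];print(l,round(z,3),((u+.5-np.array([245,195]))*400/120-.5).round(0))
for y in(-.028,.028):
  u=proj(S,np.r_[p[:2]+M@(0,y),p[2]+.0372])[0];print("bar end",((u+.5-np.array([245,195]))*400/120).round(0))
im=cv2.imread("pics/scene2.png")[225:275,280:330]
cv2.imwrite("pics/blk.png",cv2.resize(im,(500,500),interpolation=2))
E
```

```text
(0.03, -0.035) 0.162 [154. 207.]
(0.03, 0.035) 0.162 [259. 198.]
(-0.03, 0.035) 0.162 [248. 131.]
(-0.03, -0.035) 0.162 [146. 139.]
(0.03, -0.035) 0.142 [154. 225.]
(0.03, 0.035) 0.142 [258. 217.]
(-0.03, 0.035) 0.142 [247. 150.]
(-0.03, -0.035) 0.142 [147. 158.]
bar end [158. 106.]
bar end [245. 100.]
```

View pics/blk.png

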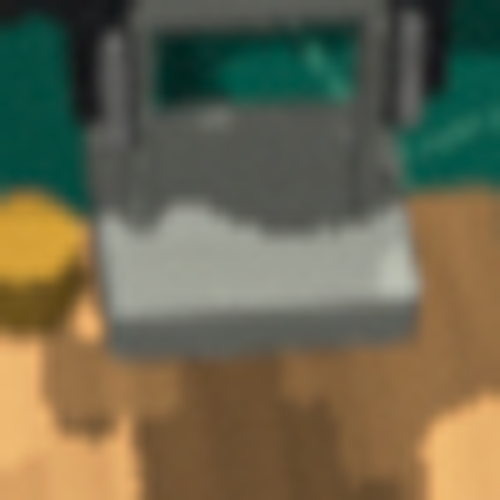

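The corners agree with the upright prediction to within about 2 mm, and the position matches the board centre in the same view. Now I'll lower it with contact sensing.

```bash
python3 - <<'E'
from h import *
A=att(-.393);f0=F();x,y=.5180,-.2043
env.movel([x,y,.112],A,.08);f0=F();z=.112
while z>.098:
    z-=.0005;env.movel([x,y,z],A,.02);f=F(2)-f0;p=st()["tool_pos"]
    if f[2]>.8 or z<.104:print(round(z,4),p.round(4),f.round(1),st()["ft_torque"].round(2))
    if f[2]>6.5: break
print(st()["time"])
E
```

```text
0.104 [ 0.5182 -0.2044  0.1045] [-2.2  0.1  3.4] [0.18 0.19 0.05]
0.1035 [ 0.5183 -0.2045  0.1045] [-4.2  1.2  9.3] [0.38 0.59 0.08]
42.1917
```

```bash
python3 - <<'E'
from h import *
A=att(-.393)
effector.set_gripper(1.0);s=st();print(s["opening"],F(2),s["tool_pos"],s["time"])
p=s["tool_pos"]
env.movel([p[0],p[1],.26],A,.1);print(F(),st()["time"])
env.movel([.42,-.02,.32],None,.25);print(st()["time"])
for n in("scene","top"): cv2.imwrite(f"pics/{n}3.png",read_camera(n)["color"][:,:,::-1])
s=cv2.imread("pics/scene3.png")[195:315,245:365];t=cv2.imread("pics/top3.png")[195:295,275:375]
cv2.imwrite("pics/done.png",np.hstack([cv2.resize(s,(400,400),interpolation=2),cv2.resize(t,(400,400),interpolation=2)]))
E
```

```text
1.0055766005386308 [ 0.09401204  0.38920872 -0.22477549] [ 0.51817668 -0.20438878  0.10349847] 42.6
[ 0.15431837 -0.19062808 -0.29502914] 44.4333
45.45
```

View pics/done.png

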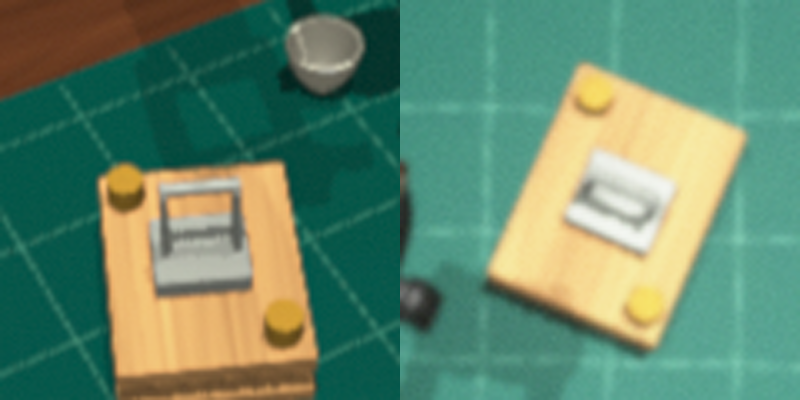

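The final view shows the weight upright and centred (top crop (620,201) against board centre (619,205), about 3 mm apart), with both discs untouched and the robot clear.

```bash
python3 -c "
from bench import workorder
print(workorder.close_job())"
```

```text
the job is handed in; nothing more can be done
None
```

The weight came off the hook with at most about 15 N on the keeper, and now stands upright within about 4 mm of the board's middle by the last picture; both discs are where they were, the robot is clear, and I handed the job in at about 45 s (no verdict returned).

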